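# Find the full canister for the laser marker

### The job

Three closed aluminium canisters that look alike stand on the bench; only one is still full of steel blanks, which shows only in its weight. Lift them to find the heavy one and set it down upright in the shallow steel tray, without dropping it. Leave the two light ones standing upright where they stood, putting back any that you lifted.

Things in the scene. Friction and masses are not known exactly. Their poses are not given: they have to be found in the camera images.
- can_a: one of three identical closed canisters of pale bare aluminium (not the narrow-necked grey bottle): an upright cylinder, 52 mm in diameter, 64 mm high, flat lid flush with the side (dark seam 11 mm below the top). Origin: centre of its underside, on the bench at height 0; z up its axis. Any of the three may be the full one (0.53 to 0.67 kg); the two empty ones weigh about 0.16 kg. Rigid
- can_b: one of three identical closed canisters of pale bare aluminium (not the narrow-necked grey bottle): an upright cylinder, 52 mm in diameter, 64 mm high, flat lid flush with the side (dark seam 11 mm below the top). Origin: centre of its underside, on the bench at height 0; z up its axis. Any of the three may be the full one (0.53 to 0.67 kg); the two empty ones weigh about 0.16 kg. Rigid
- can_c: one of three identical closed canisters of pale bare aluminium (not the narrow-necked grey bottle): an upright cylinder, 52 mm in diameter, 64 mm high, flat lid flush with the side (dark seam 11 mm below the top). Origin: centre of its underside, on the bench at height 0; z up its axis. Any of the three may be the full one (0.53 to 0.67 kg); the two empty ones weigh about 0.16 kg. Rigid
- tray: shallow open tray of pale bare steel sheet (not the cardboard carton or the deep grey bins), fixed to the bench, empty, 160 mm (its x) by 190 mm (its y) and 22 mm high, walls and floor 5 mm thick (inner floor 5 mm above the bench, 150 x 180 mm inside). Origin: centre of its underside, z up
Things that resemble listed ones, but are neither listed nor needed, are in the scene too. Leave any red look-alike of the can_c alone.

How it is judged (in metres and radians):
On the way, in this order (a step that is already met when the one before it is completed fails the run):
1. a canister is lifted clear of the bench in the gripper (((height (world z) of can_a above 0.02 m and contact force between the fingers and can_a above 1 N) or (height (world z) of can_b above 0.02 m and contact force between the fingers and can_b above 1 N) or (height (world z) of can_c above 0.02 m and contact force between the fingers and can_c above 1 N))), for 0.2 s.
2. a canister is lowered into the tray, to within about 15 mm of its floor, while still held (((x of can_a in the frame of tray between -0.055 and 0.055 m and y of can_a in the frame of tray between -0.07 and 0.07 m and z of can_a in the frame of tray below 0.02 m and contact force between the fingers and can_a above 1 N) or (x of can_b in the frame of tray between -0.055 and 0.055 m and y of can_b in the frame of tray between -0.07 and 0.07 m and z of can_b in the frame of tray below 0.02 m and contact force between the fingers and can_b above 1 N) or (x of can_c in the frame of tray between -0.055 and 0.055 m and y of can_c in the frame of tray between -0.07 and 0.07 m and z of can_c in the frame of tray below 0.02 m and contact force between the fingers and can_c above 1 N))), for 0.05 s.
At the end, for the whole second after the job is handed in: The full canister (the one that loads the tray with more than 3.5 N) stands released and at rest on the tray's floor, inside its walls and upright within 10 degrees; the two light ones stand upright (10 degrees) and at rest on the bench within 50 mm of where they began (((x of can_a in the frame of tray between -0.055 and 0.055 m and y of can_a in the frame of tray between -0.07 and 0.07 m and z of can_a in the frame of tray below 0.012 m and contact force between can_a and tray above 3.5 N and angle between each of can_a, can_b, can_c's own z axis and vertical below 0.17 rad and linear speed of each of can_a, can_b, can_c below 0.03 m/s and distance of each of can_b, can_c from where it was at the start of the episode below 0.05 m and height (world z) of each of can_b, can_c below 0.01 m) or (x of can_b in the frame of tray between -0.055 and 0.055 m and y of can_b in the frame of tray between -0.07 and 0.07 m and z of can_b in the frame of tray below 0.012 m and contact force between can_b and tray above 3.5 N and angle between each of can_a, can_b, can_c's own z axis and vertical below 0.17 rad and linear speed of each of can_a, can_b, can_c below 0.03 m/s and distance of each of can_a, can_c from where it was at the start of the episode below 0.05 m and height (world z) of each of can_a, can_c below 0.01 m) or (x of can_c in the frame of tray between -0.055 and 0.055 m and y of can_c in the frame of tray between -0.07 and 0.07 m and z of can_c in the frame of tray below 0.012 m and contact force between can_c and tray above 3.5 N and angle between each of can_a, can_b, can_c's own z axis and vertical below 0.17 rad and linear speed of each of can_a, can_b, can_c below 0.03 m/s and distance of each of can_a, can_b from where it was at the start of the episode below 0.05 m and height (world z) of each of can_a, can_b below 0.01 m))); the robot touches nothing.
It fails at once if a canister is tipped over (more than 45 degrees) (angle between any of can_a, can_b, can_c's own z axis and vertical above 0.785 rad).
It also fails if it takes over 58 s, if anything falls off the work surface, if the arm or the gripper's body presses on something with over 40 N, if the wrist force passes 120 N, or if a joint passes its speed limit or range.

### The arm

A 6-joint arm with a two-finger parallel gripper is mounted at the origin on the work surface. World frame = base frame: x ahead of the robot, y to its left, z up, the work surface at z = 0. Lengths are in m, angles in degrees, forces in N, time in s.
With the tool pointing down it reaches from about 0.3 to 0.825 m from the base axis. Payload 5.4 kg.
Tool frame: the origin (TCP) lies at the very end of the fingers, on their centre line; the grasp point (between the pads) lies r.grip_depth behind it (r.grip_depth is the distance from the TCP to the grasp point, in m); z points along the fingers, x is the direction in which the jaws open and shut, and the axes are right-handed (so a half turn about z gives the same grasp; the last joint's range is limited). The gripper opens to 92 mm and grips with 3 to 60 N. Pads are 20 mm wide; open, the fingers measure 128 mm over their backs; the gripper's body (75 mm by 189 mm) begins 69 mm behind the grasp point.
Start: joints at [62.103, 9.076, 91.501, -0, 79.423, -12.038], TCP at [0.157, 0.553, 0.215] pointing down, gripper open.
Joint ranges: [-166.64, 166.64], [-54.1, 131.32], [10.49, 154.53], [-73.88, 253.88], [9.74, 151.15], [-171.62, 171.62]. Speed limits (degrees/s): [147.25, 147.25, 180, 180, 180, 180].

### API

Orientations are given as a 3x3 rotation matrix whose columns are the frame's x, y, z axes.
In Python, from plant import r gives the robot as it stands.
- The arm moves only by the shell command python3 -m creep 'ROWS' [FORCE]. ROWS is JSON, a list of rows, each an object of numbers: "x", "y", "z": the shift along the world's x, y, z in mm; "yaw": the turn about the world's z in rad; "grip": the closure in counts, from 0 (fully open) to 255 (shut). A call has 1 to 10 rows; each row is the pose to reach, as a shift and turn from the pose commanded when the call began; what a row does not reach only later rows make up. A row lasts 1/10 s, in which the tool goes at most 50 mm and 8.59 degrees, less where a joint would pass 70% of its speed; a pose out of reach is approached as far as the arm can. A call with a gripper value outside its range is refused whole. The fingers move at their own pace and stop on an object; FORCE is the grip in N (left out, the last holds). Time passes only in rows, so rows that repeat a pose let the fingers close. It gives the time, the measured TCP pose, the force and the opening at its end, in the units of the state.
- r.observe(): the state, without advancing time (a new reading comes with each control period).
- r.snapshot(name): name is "scene" or "side" or "wrist"; returns a dict with "img" (480x640x3 uint8, red, green, blue), "z_map" (480x640 float32, m along the optical axis (not along the pixel's ray), 0 where there is no reading), "camera_matrix" (3x3 intrinsics, pixels), "distortion" ([k1, k2, p1, p2, k3] as OpenCV has them; the pictures are not rectified), "world_from_camera" (4x4, takes a point from camera to world coordinates); the wrist camera has in their place "tool_from_camera" (4x4, takes a point from camera to tool coordinates, whose origin is the TCP and whose axes are the tool frame's). Camera axes: x right, y up, looking along -z (the intrinsics and any distortion apply to the point x, -y, -z); pixel columns grow to the right and rows downward; lengths in m; the calibration is good to about 2 mm. A picture is of the moment at which its call begins: read the wrist's pose just before it.
- r.close_job(): hands the job in, once; it reports no verdict.
The state is a dict: "clock": time; "joint_pos": joint angles; "joint_velocities": joint speeds; "tau": joint torques, N m; "tcp_pos": TCP position; "ee_rot": TCP orientation; "force": force on the tool from outside, world axes, zero at the start; "torque": the same for the moment, N m; "finger_gap": opening from 0.0 (shut) to 1.0 (fully open).
Only numpy, scipy, OpenCV 4.12 (cv2) and the standard library are available. Lean on these libraries where they do the work, as an engineer would, in place of code of your own. Each camera call takes 0.05 s, during which the arm holds its last target.

## Working session

There is one attempt and no reset: what is moved stays moved. The work goes in short steps, Python scripts to look and compute and a shell command to move; the robot and the scene stay as the last step left them, time stands still between calls to the robot, and variables do not carry over. Pictures are saved under pics/ and viewed, and the job is handed in when it is done.

```bash
ls; mkdir -p pics; cat > h.py <<'E'
import numpy as np, cv2
from plant import r
def snap(n,tag):
    s=r.observe(); d=r.snapshot(n)
    cv2.imwrite(f'pics/{tag}.png',cv2.cvtColor(d['img'],cv2.COLOR_RGB2BGR))
    if n=='wrist':
        T=np.eye(4);T[:3,:3]=np.array(s['ee_rot']);T[:3,3]=s['tcp_pos']
        d['W']=T@np.array(d['tool_from_camera'])
    else: d['W']=np.array(d['world_from_camera'])
    np.savez(f'pics/{tag}.npz',img=d['img'],z=d['z_map'],K=d['camera_matrix'],D=d['distortion'],W=d['W'])
    return d
def ld(tag): return dict(np.load(f'pics/{tag}.npz'))
def ray(d,uv):
    p=cv2.undistortPoints(np.array(uv,float).reshape(-1,1,2),np.array(d['K'],float),np.array(d['D'],float)).reshape(-1,2)
    c=np.c_[p[:,0],-p[:,1],-np.ones(len(p))]
    return d['W'][:3,3],c@d['W'][:3,:3].T
def onplane(d,uv,z):
    o,v=ray(d,uv); t=(z-o[2])/v[:,2]; return o+v*t[:,None]
def depthpts(d,uv):
    uv=np.array(uv); o,v=ray(d,uv); z=d['z'][uv[:,1].astype(int),uv[:,0].astype(int)]
    return o+v*z[:,None]
E
python3 - <<'E'
from h import *
s=r.observe()
for k,v in s.items(): print(k,np.round(v,3).tolist())
print(r.grip_depth)
for n in('scene','side','wrist'): snap(n,n+'0')
E
```

```text
pics
clock 0.0
joint_pos [62.103, 9.113, 91.572, -0.001, 79.421, -12.037]
joint_velocities [0.034, -0.042, 0.032, 0.029, -0.014, -0.063]
tau [0.0, -38.557, -32.211, 0.07, 0.038, -0.0]
tcp_pos [0.157, 0.553, 0.214]
ee_rot [[0.273, 0.962, -0.001], [0.962, -0.273, -0.002], [-0.002, -0.0, -1.0]]
force [0.121, 0.101, -0.295]
torque [-0.034, 0.017, -0.012]
finger_gap 0.999
0.0187
```

View pics/scene0.png

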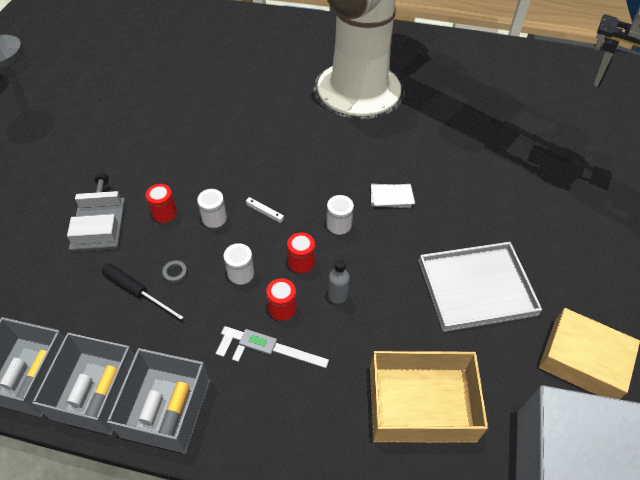

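View pics/side0.png

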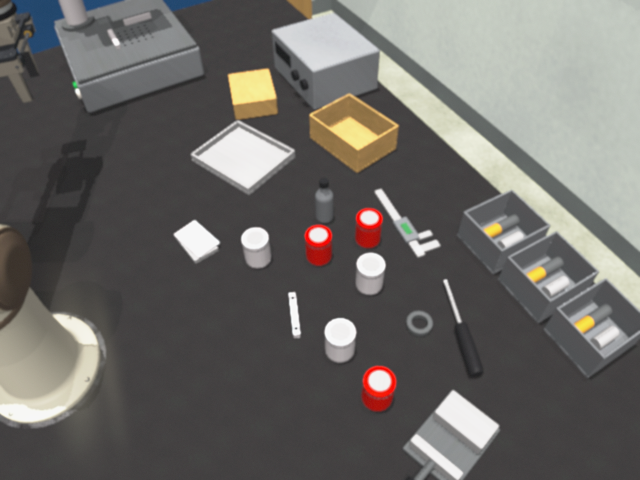

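View pics/wrist0.png

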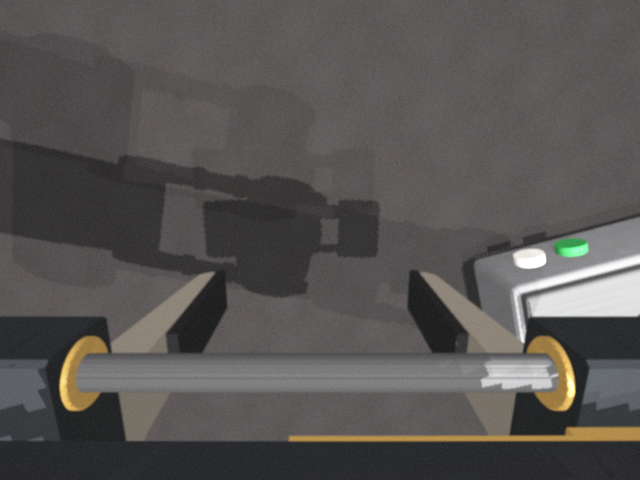

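The scene view shows the pale cans at about (212,208), (340,214) and (239,263), and the tray at (480,285). In the side view the cans are at about (257,247), (370,273) and (340,340), and the tray at (243,156). Three red cans and a bottle stand nearby. Next I'll measure the lids and the tray rim.

```bash
python3 - <<'E'
from h import *
for n in('scene0','side0'):
    d=ld(n); H,Wd=d['z'].shape
    uu,vv=np.meshgrid(np.arange(Wd),np.arange(H)); uv=np.c_[uu.ravel(),vv.ravel()]
    P=depthpts(d,uv).reshape(H,Wd,3); ok=d['z']>0
    hsv=cv2.cvtColor(d['img'],cv2.COLOR_RGB2HSV)
    print(n,'bench z',np.median(P[200:230,250:330,2]), 'cam',d['W'][:3,3].round(3))
    inb=ok&(P[...,0]>0.2)&(P[...,0]<0.85)
    lid=inb&(abs(P[...,2]-0.064)<0.008)
    for nm,m in(('lidwhite',lid&(hsv[...,1]<60)&(hsv[...,2]>120)),('lidany',lid),('tray',inb&(P[...,2]<0.035)&(hsv[...,1]<40)&(hsv[...,2]>120))):
        m=m.astype(np.uint8)
        if nm=='tray': m=cv2.morphologyEx(m,cv2.MORPH_CLOSE,np.ones((5,5)))
        k,l,st,c=cv2.connectedComponentsWithStats(m)
        for i in range(1,k):
            if st[i,4]<100: continue
            q=P[(l==i)&ok]
            cs,_=cv2.findContours((l==i).astype(np.uint8),0,1)
            ct=max(cs,key=cv2.contourArea)[:,0,:]
            zz=0.064 if nm!='tray' else 0.022
            w=onplane(d,ct,zz)[:,:2].astype(np.float32)*1000
            if nm!='tray':
                print(nm,st[i].tolist(),'z',np.median(q[:,2]).round(4),'circ',np.round(cv2.minEnclosingCircle(w),1) if 0 else [np.round(a,1) for a in cv2.minEnclosingCircle(w)],'cent',(q[:,:2].mean(0)*1000).round(1))
            elif st[i,4]>2000: print(nm,st[i].tolist(),'rect',cv2.minAreaRect(w))
E
```

```text
scene0 bench z 0.0018803775641010878 cam [1.176 0.128 0.919]
lidwhite [150, 187, 16, 12, 151] z 0.0649 circ [array([ 497.2, -335.7]), np.float64(16.4)] cent [ 497.9 -335.1]
lidwhite [198, 190, 25, 22, 438] z 0.0644 circ [array([ 493.6, -224.8]), np.float64(28.9)] cent [ 493.6 -224.8]
lidwhite [327, 195, 26, 23, 462] z 0.0652 circ [array([452.8,  31.6]), np.float64(29.3)] cent [453.2  31.9]
lidwhite [292, 236, 18, 14, 195] z 0.0657 circ [array([558.4, -23.6]), np.float64(16.5)] cent [560.  -23.1]
lidwhite [224, 243, 28, 26, 547] z 0.0652 circ [array([ 612.3, -129.7]), np.float64(29.1)] cent [ 612.8 -131. ]
lidwhite [271, 282, 20, 16, 238] z 0.0659 circ [array([668.5, -34.9]), np.float64(17.0)] cent [669.3 -34.6]
lidany [146, 184, 26, 23, 422] z 0.0642 circ [array([ 503.2, -334. ]), np.float64(29.9)] cent [ 501.7 -332.5]
lidany [198, 190, 26, 22, 452] z 0.0643 circ [array([ 493.7, -224.9]), np.float64(28.9)] cent [ 493.6 -224.3]
lidany [327, 195, 26, 23, 471] z 0.0652 circ [array([453.2,  31.7]), np.float64(29.7)] cent [453.4  31.6]
lidany [287, 232, 27, 26, 531] z 0.065 circ [array([5
[... 2741 characters left out ...]
05, 259, 52, 48, 336] z 0.0645 circ [array([ 837.9, -310.6]), np.float64(58.7)] cent [ 833.6 -313.8]
lidany [553, 309, 56, 55, 394] z 0.0643 circ [array([ 837.9, -439.1]), np.float64(58.9)] cent [ 833.5 -441.9]
lidany [325, 319, 31, 30, 713] z 0.065 circ [array([ 485.3, -229.7]), np.float64(28.4)] cent [ 485.6 -229.9]
lidany [363, 366, 33, 33, 820] z 0.0651 circ [array([ 493.9, -336. ]), np.float64(27.9)] cent [ 494.4 -337.3]
tray [191, 120, 104, 74, 4228] rect ((540.037353515625, 314.7378234863281), (175.3935546875, 207.4458465576172), 22.519426345825195)
tray [404, 390, 95, 90, 2426] rect ((556.4957275390625, -461.3604736328125), (136.84886169433594, 98.84176635742188), 17.294841766357422)
```

Two views agree to within a few mm. Averaged to cancel the side-wall bias, the positions in mm are:
- **Can 1:** (489,-227)
- **Can 2:** (450,30)
- **Can 3:** (610,-133)
- **Tray:** (545,318), x axis at 22°

All lids are at about 64 mm, as they should be. I'll go above can 2 first, with the jaws at about 20°.

```bash
R='{"x":293,"y":-523,"z":-30,"yaw":-0.946,"grip":0}'; python3 -m creep '[{"x":293,"y":-523,"z":-30,"yaw":-0.946,"grip":0},{"x":293,"y":-523,"z":-30,"yaw":-0.946,"grip":0},{"x":293,"y":-523,"z":-30,"yaw":-0.946,"grip":0},{"x":293,"y":-523,"z":-30,"yaw":-0.946,"grip":0},{"x":293,"y":-523,"z":-30,"yaw":-0.946,"grip":0},{"x":293,"y":-523,"z":-30,"yaw":-0.946,"grip":0},{"x":293,"y":-523,"z":-30,"yaw":-0.946,"grip":0},{"x":293,"y":-523,"z":-30,"yaw":-0.946,"grip":0},{"x":293,"y":-523,"z":-30,"yaw":-0.946,"grip":0},{"x":293,"y":-523,"z":-30,"yaw":-0.946,"grip":0}]'
```

```text
clock: 1.15
tcp_pos: [0.4017, 0.1155, 0.1895]
ee_rot: [[0.94, 0.341, 0.001], [0.341, -0.94, 0.0], [0.001, 0.0, -1.0]]
force: [1.2, 0.5, 0.9]
finger_gap: 0.997
```

```bash
python3 -m creep '[{"x":48,"y":-86,"z":0,"yaw":0,"grip":0},{"x":48,"y":-86,"z":0,"yaw":0,"grip":0},{"x":48,"y":-86,"z":0,"yaw":0,"grip":0},{"x":48,"y":-86,"z":0,"yaw":0,"grip":0}]'
python3 - <<'E'
from h import *
s=r.observe(); print(np.round(s['tcp_pos'],4),np.round(s['force'],2))
d=snap('wrist','w1'); d=ld('w1')
for z in(.064,):
    H=480;uu,vv=np.meshgrid(np.arange(640),np.arange(480)); P=depthpts(d,np.c_[uu.ravel(),vv.ravel()]).reshape(480,640,3)
    m=(abs(P[...,2]-.064)<.004)&(d['z']>0)
    k,l,st,c=cv2.connectedComponentsWithStats(m.astype(np.uint8))
    for i in range(1,k):
        if st[i,4]>500:
            cs,_=cv2.findContours((l==i).astype(np.uint8),0,1);ct=max(cs,key=len)[:,0]
            print(st[i],[np.round(a,1) for a in cv2.minEnclosingCircle((onplane(d,ct,.064)[:,:2]*1000).astype(np.float32))])
E
```

```text
clock: 1.55
tcp_pos: [0.4491, 0.0309, 0.1892]
ee_rot: [[0.941, 0.339, -0.001], [0.339, -0.941, 0.001], [-0.001, -0.001, -1.0]]
force: [0.4, 1.0, 0.0]
finger_gap: 1.0
[0.4491 0.0309 0.1892] [0.4  1.05 0.01]
[ 287  200   62   60 2852] [array([448.8,  31.8]), np.float64(26.0)]
[ 382  299   47   54 1497] [array([558. , -22.6]), np.float64(27.1)]
[388 412  52  24 952] [array([ 606.9, -127.7]), np.float64(25.6)]
```

View pics/w1.png

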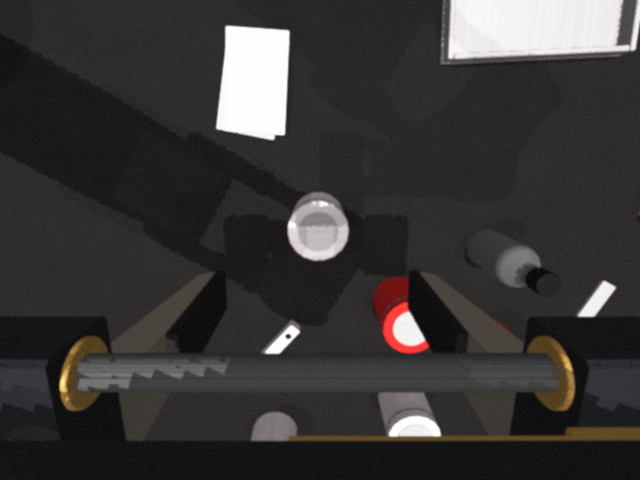

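The wrist view shows can 2's lid at pixel (318,228), with a fitted radius of 26.0 mm at (448.8,31.8). The TCP is already centred on it, so I'll descend.

```bash
python3 -m creep '[{"x":0,"y":1,"z":-40,"yaw":0,"grip":0},{"x":0,"y":1,"z":-80,"yaw":0,"grip":0},{"x":0,"y":1,"z":-115,"yaw":0,"grip":0},{"x":0,"y":1,"z":-140,"yaw":0,"grip":0},{"x":0,"y":1,"z":-155,"yaw":0,"grip":0},{"x":0,"y":1,"z":-165,"yaw":0,"grip":0},{"x":0,"y":1,"z":-170,"yaw":0,"grip":0},{"x":0,"y":1,"z":-170,"yaw":0,"grip":0}]' 30
python3 -m creep '[{"grip":200},{"grip":200},{"grip":200},{"grip":200},{"grip":200},{"grip":200},{"grip":200},{"grip":200}]' 30
```

```text
clock: 2.4
tcp_pos: [0.449, 0.0331, 0.0196]
ee_rot: [[0.94, 0.342, -0.0], [0.342, -0.94, 0.0], [-0.0, -0.0, -1.0]]
force: [-0.1, -0.7, 0.1]
finger_gap: 0.998$[0]: bad value
```

```bash
python3 -m creep '[{"x":0,"y":0,"z":0,"yaw":0,"grip":200},{"x":0,"y":0,"z":0,"yaw":0,"grip":200},{"x":0,"y":0,"z":0,"yaw":0,"grip":200},{"x":0,"y":0,"z":0,"yaw":0,"grip":200},{"x":0,"y":0,"z":0,"yaw":0,"grip":200},{"x":0,"y":0,"z":0,"yaw":0,"grip":200},{"x":0,"y":0,"z":0,"yaw":0,"grip":200},{"x":0,"y":0,"z":0,"yaw":0,"grip":200}]' 30
```

```text
clock: 3.2
tcp_pos: [0.4493, 0.0324, 0.0197]
ee_rot: [[0.94, 0.341, 0.0], [0.341, -0.94, -0.0], [0.0, 0.0, -1.0]]
force: [-0.8, 0.0, 3.2]
finger_gap: 0.554
```

The gap of 0.554 is about 51 mm, so the fingers are on the can. I'll lift and weigh it.

```bash
python3 -m creep '[{"x":0,"y":0,"z":10,"yaw":0,"grip":200},{"x":0,"y":0,"z":25,"yaw":0,"grip":200},{"x":0,"y":0,"z":40,"yaw":0,"grip":200},{"x":0,"y":0,"z":40,"yaw":0,"grip":200},{"x":0,"y":0,"z":40,"yaw":0,"grip":200},{"x":0,"y":0,"z":40,"yaw":0,"grip":200},{"x":0,"y":0,"z":40,"yaw":0,"grip":200},{"x":0,"y":0,"z":40,"yaw":0,"grip":200}]' 30
python3 -m creep '[{"x":0,"y":0,"z":0,"yaw":0,"grip":200},{"x":0,"y":0,"z":0,"yaw":0,"grip":200}]'
```

```text
clock: 4.0
tcp_pos: [0.4487, 0.0325, 0.059]
ee_rot: [[0.94, 0.341, -0.001], [0.341, -0.94, 0.0], [-0.001, -0.001, -1.0]]
force: [-0.8, -0.5, -1.5]
finger_gap: 0.556
clock: 4.2
tcp_pos: [0.4491, 0.0324, 0.0594]
ee_rot: [[0.94, 0.341, -0.0], [0.341, -0.94, 0.0], [-0.0, -0.0, -1.0]]
force: [-0.9, -0.2, -2.1]
finger_gap: 0.556
```

The load is about 1.8 N, so this can is light. I'll put it back.

```bash
python3 -m creep '[{"x":0,"y":0,"z":-20,"yaw":0,"grip":200},{"x":0,"y":0,"z":-32,"yaw":0,"grip":200},{"x":0,"y":0,"z":-38,"yaw":0,"grip":200},{"x":0,"y":0,"z":-40,"yaw":0,"grip":200},{"x":0,"y":0,"z":-40,"yaw":0,"grip":200},{"x":0,"y":0,"z":-40,"yaw":0,"grip":200}]'
python3 -m creep '[{"x":0,"y":0,"z":0,"yaw":0,"grip":0},{"x":0,"y":0,"z":0,"yaw":0,"grip":0},{"x":0,"y":0,"z":0,"yaw":0,"grip":0},{"x":0,"y":0,"z":0,"yaw":0,"grip":0},{"x":0,"y":0,"z":0,"yaw":0,"grip":0},{"x":0,"y":0,"z":0,"yaw":0,"grip":0},{"x":0,"y":0,"z":0,"yaw":0,"grip":0}]'
```

```text
clock: 4.8
tcp_pos: [0.4495, 0.0324, 0.0198]
ee_rot: [[0.94, 0.341, 0.001], [0.341, -0.94, -0.0], [0.001, 0.0, -1.0]]
force: [-0.0, 0.2, -0.9]
finger_gap: 0.558
clock: 5.5
tcp_pos: [0.4492, 0.0324, 0.0196]
ee_rot: [[0.94, 0.341, 0.0], [0.341, -0.94, -0.0], [0.0, 0.0, -1.0]]
force: [1.5, -0.7, -0.0]
finger_gap: 1.001
```

```bash
python3 -m creep '[{"x":0,"y":0,"z":30,"yaw":0,"grip":0},{"x":0,"y":0,"z":80,"yaw":0,"grip":0},{"x":0,"y":0,"z":130,"yaw":0,"grip":0},{"x":0,"y":0,"z":170,"yaw":0,"grip":0},{"x":159,"y":-163,"z":170,"yaw":0,"grip":0},{"x":159,"y":-163,"z":170,"yaw":0,"grip":0},{"x":159,"y":-163,"z":170,"yaw":0,"grip":0},{"x":159,"y":-163,"z":170,"yaw":0,"grip":0},{"x":159,"y":-163,"z":170,"yaw":0,"grip":0},{"x":159,"y":-163,"z":170,"yaw":0,"grip":0}]'
python3 -m creep '[{"x":0,"y":0,"z":0,"yaw":0,"grip":0}]'
cat > lids.py <<'E'
from h import *
import sys
s=r.observe(); print(np.round(s['tcp_pos'],4),np.round(s['force'],2))
snap('wrist',sys.argv[1]); d=ld(sys.argv[1])
uu,vv=np.meshgrid(np.arange(640),np.arange(480)); P=depthpts(d,np.c_[uu.ravel(),vv.ravel()]).reshape(480,640,3)
m=(abs(P[...,2]-.064)<.004)&(d['z']>0)
k,l,st,c=cv2.connectedComponentsWithStats(m.astype(np.uint8))
for i in range(1,k):
    if st[i,4]>500:
        cs,_=cv2.findContours((l==i).astype(np.uint8),0,1);ct=max(cs,key=len)[:,0]
        print(st[i],[np.round(a,1) for a in cv2.minEnclosingCircle((onplane(d,ct,.064)[:,:2]*1000).astype(np.float32))])
E
python3 lids.py w2
```

```text
clock: 6.5
tcp_pos: [0.6096, -0.1334, 0.1888]
ee_rot: [[0.941, 0.338, 0.0], [0.338, -0.941, -0.001], [-0.0, 0.001, -1.0]]
force: [-0.5, 0.4, -0.3]
finger_gap: 1.002
clock: 6.6
tcp_pos: [0.6079, -0.1304, 0.189]
ee_rot: [[0.94, 0.341, -0.001], [0.341, -0.94, 0.001], [-0.001, -0.001, -1.0]]
force: [-0.2, -0.3, -0.2]
finger_gap: 1.004
[ 0.6079 -0.1304  0.189 ] [-0.25 -0.25 -0.17]
[ 271   46   68   73 3747] [array([559.1, -24.1]), np.float64(25.8)]
[ 397  113   65   67 3385] [array([667.9, -35.2]), np.float64(26.0)]
[ 288  204   61   60 2828] [array([ 609.6, -132.7]), np.float64(26.1)]
[ 124  259   59   54 2223] [array([ 489.6, -225.9]), np.float64(26.8)]
```

View pics/w2.png

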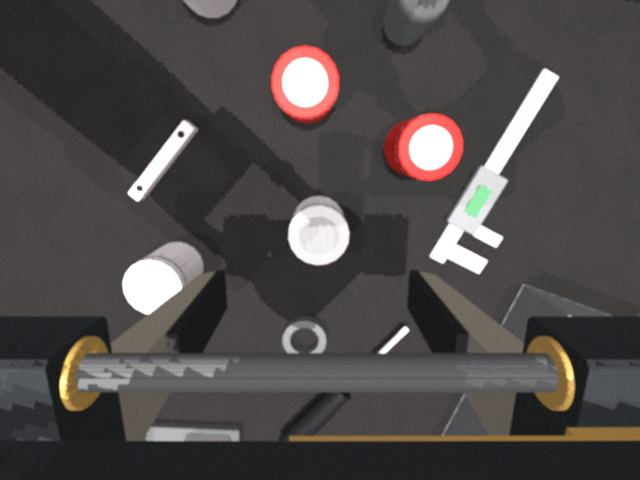

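The wrist view shows can 3's lid at pixel (318,234), or (609.6,-132.7). The fingers' landing spots are clear of the caliper, whose nearest tip is about (440,255), and of both red cans. I'll grasp it.

```bash
python3 -m creep '[{"x":2,"y":-2,"z":-40,"yaw":0,"grip":0},{"x":2,"y":-2,"z":-80,"yaw":0,"grip":0},{"x":2,"y":-2,"z":-115,"yaw":0,"grip":0},{"x":2,"y":-2,"z":-140,"yaw":0,"grip":0},{"x":2,"y":-2,"z":-155,"yaw":0,"grip":0},{"x":2,"y":-2,"z":-165,"yaw":0,"grip":0},{"x":2,"y":-2,"z":-170,"yaw":0,"grip":0},{"x":2,"y":-2,"z":-170,"yaw":0,"grip":0}]' 30
python3 -m creep '[{"x":0,"y":0,"z":0,"yaw":0,"grip":200},{"x":0,"y":0,"z":0,"yaw":0,"grip":200},{"x":0,"y":0,"z":0,"yaw":0,"grip":200},{"x":0,"y":0,"z":0,"yaw":0,"grip":200},{"x":0,"y":0,"z":0,"yaw":0,"grip":200},{"x":0,"y":0,"z":0,"yaw":0,"grip":200},{"x":0,"y":0,"z":0,"yaw":0,"grip":200},{"x":0,"y":0,"z":0,"yaw":0,"grip":200}]' 30
python3 -m creep '[{"x":0,"y":0,"z":10,"yaw":0,"grip":200},{"x":0,"y":0,"z":25,"yaw":0,"grip":200},{"x":0,"y":0,"z":40,"yaw":0,"grip":200},{"x":0,"y":0,"z":40,"yaw":0,"grip":200},{"x":0,"y":0,"z":40,"yaw":0,"grip":200},{"x":0,"y":0,"z":40,"yaw":0,"grip":200},{"x":0,"y":0,"z":40,"yaw":0,"grip":200},{"x":0,"y":0,"z":40,"yaw":0,"grip":200}]' 30
python3 -m creep '[{"x":0,"y":0,"z":0,"yaw":0,"grip":200},{"x":0,"y":0,"z":0,"yaw":0,"grip":200}]'
```

```text
clock: 7.45
tcp_pos: [0.6105, -0.1325, 0.0202]
ee_rot: [[0.94, 0.341, 0.001], [0.341, -0.94, -0.0], [0.001, 0.001, -1.0]]
force: [-0.6, -0.0, 0.1]
finger_gap: 0.998
clock: 8.25
tcp_pos: [0.6101, -0.1327, 0.0197]
ee_rot: [[0.94, 0.341, -0.0], [0.341, -0.94, -0.0], [-0.0, -0.0, -1.0]]
force: [-1.9, 0.2, 2.9]
finger_gap: 0.555
clock: 9.05
tcp_pos: [0.6097, -0.1324, 0.0589]
ee_rot: [[0.94, 0.341, -0.001], [0.341, -0.94, 0.001], [-0.001, -0.001, -1.0]]
force: [-0.1, -0.4, -6.8]
finger_gap: 0.557
clock: 9.25
tcp_pos: [0.6101, -0.1325, 0.0594]
ee_rot: [[0.94, 0.341, -0.0], [0.341, -0.94, 0.0], [-0.0, -0.0, -1.0]]
force: [1.0, -0.3, -6.2]
finger_gap: 0.552
```

The load is about 6.3 N, so this is the full can. Before carrying it over, I'll tighten the tray measurement using depth from the pictures already taken.

```bash
python3 - <<'E'
from h import *
for n in('scene0','side0'):
    d=ld(n); uu,vv=np.meshgrid(np.arange(640),np.arange(480)); P=depthpts(d,np.c_[uu.ravel(),vv.ravel()]).reshape(480,640,3)
    x,y,z=P[...,0],P[...,1],P[...,2]
    hsv=cv2.cvtColor(d['img'],cv2.COLOR_RGB2HSV)
    for lo,hi in((.004,.03),(.016,.03)):
        m=(d['z']>0)&(abs(x-.545)<.14)&(abs(y-.318)<.14)&(z>lo)&(z<hi)&(hsv[...,1]<60)&(hsv[...,2]>70)
        print(n,lo,m.sum(),cv2.minAreaRect((P[m][:,:2]*1000).astype(np.float32)))
E
```

```text
scene0 0.004 7090 ((542.8526000976562, 326.4322509765625), (164.0839080810547, 202.6205291748047), 22.45272445678711)
scene0 0.016 1240 ((544.6331787109375, 321.54534912109375), (163.83970642089844, 192.12509155273438), 22.383068084716797)
side0 0.004 3699 ((563.5916748046875, 339.59124755859375), (222.27442932128906, 218.78794860839844), 21.80866241455078)
side0 0.016 783 ((540.8409423828125, 321.2740478515625), (163.94732666015625, 196.52243041992188), 21.850526809692383)
```

```bash
python3 -m creep '[{"x":0,"y":0,"z":30,"yaw":0,"grip":200},{"x":0,"y":0,"z":70,"yaw":0,"grip":200},{"x":0,"y":0,"z":110,"yaw":0,"grip":200},{"x":0,"y":0,"z":130,"yaw":0,"grip":200},{"x":-4,"y":30,"z":130,"yaw":0,"grip":200},{"x":-9,"y":65,"z":130,"yaw":0,"grip":200},{"x":-15,"y":105,"z":130,"yaw":0,"grip":200},{"x":-21,"y":145,"z":130,"yaw":0,"grip":200},{"x":-27,"y":185,"z":130,"yaw":0,"grip":200},{"x":-32,"y":225,"z":130,"yaw":0,"grip":200}]' 40
python3 -m creep '[{"x":-6,"y":40,"z":0,"yaw":0,"grip":200},{"x":-12,"y":80,"z":0,"yaw":0,"grip":200},{"x":-18,"y":120,"z":0,"yaw":0,"grip":200},{"x":-23,"y":160,"z":0,"yaw":0,"grip":200},{"x":-28,"y":190,"z":0,"yaw":0,"grip":200},{"x":-31,"y":210,"z":0,"yaw":0,"grip":200},{"x":-33,"y":220,"z":0,"yaw":0,"grip":200},{"x":-33,"y":225,"z":0,"yaw":0,"grip":200},{"x":-33,"y":225,"z":0,"yaw":0,"grip":200},{"x":-33,"y":225,"z":0,"yaw":0,"grip":200}]'
python3 lids.py w3
```

```text
clock: 10.25
tcp_pos: [0.5776, 0.094, 0.1896]
ee_rot: [[0.94, 0.341, 0.0], [0.341, -0.94, 0.0], [0.0, -0.0, -1.0]]
force: [0.1, -0.4, -6.2]
finger_gap: 0.552
clock: 11.25
tcp_pos: [0.5456, 0.3164, 0.1896]
ee_rot: [[0.94, 0.34, -0.0], [0.34, -0.94, -0.001], [-0.0, 0.001, -1.0]]
force: [-0.3, 0.2, -5.7]
finger_gap: 0.556
[0.5456 0.3164 0.1896] [-0.29  0.23 -5.69]
[610 167  27  69 544] [array([776. , 426.1]), np.float64(28.4)]
```

View pics/w3.png

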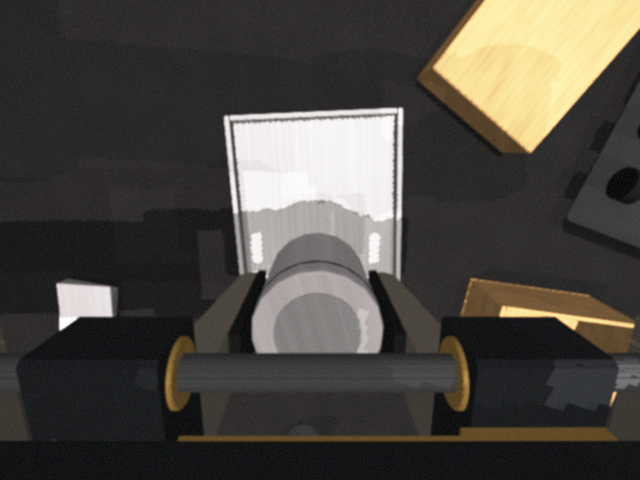

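The tray's rim fits at (543,321), 22°, at close to its true size. The can hangs above it, with the tray's inside edges at columns 235 and 400 in the wrist view. Before descending, I'll check that nothing tall lies under the gripper body.

```bash
python3 - <<'E'
from h import *
for n in('scene0','side0'):
    d=ld(n); uu,vv=np.meshgrid(np.arange(640),np.arange(480)); P=depthpts(d,np.c_[uu.ravel(),vv.ravel()])
    a=np.radians(22); q=(P[:,:2]-[.543,.321])@np.array([[np.cos(a),-np.sin(a)],[np.sin(a),np.cos(a)]])
    m=(d['z'].ravel()>0)&(abs(q[:,0])<.13)&(abs(q[:,1])<.12)
    print(n,P[m][:,2].max())
E
python3 -m creep '[{"x":-3,"y":4,"z":-30,"yaw":0.035,"grip":200},{"x":-3,"y":4,"z":-65,"yaw":0.035,"grip":200},{"x":-3,"y":4,"z":-95,"yaw":0.035,"grip":200},{"x":-3,"y":4,"z":-120,"yaw":0.035,"grip":200},{"x":-3,"y":4,"z":-135,"yaw":0.035,"grip":200},{"x":-3,"y":4,"z":-145,"yaw":0.035,"grip":200},{"x":-3,"y":4,"z":-150,"yaw":0.035,"grip":200},{"x":-3,"y":4,"z":-150,"yaw":0.035,"grip":200}]'
```

```text
scene0 0.05453858941070544
side0 0.05409188334017656
clock: 12.1
tcp_pos: [0.5426, 0.3213, 0.0399]
ee_rot: [[0.928, 0.373, 0.0], [0.373, -0.928, 0.0], [0.0, 0.0, -1.0]]
force: [-1.2, -0.2, -6.4]
finger_gap: 0.555
```

```bash
python3 -m creep '[{"x":0,"y":0,"z":-5,"yaw":0,"grip":200},{"x":0,"y":0,"z":-9,"yaw":0,"grip":200},{"x":0,"y":0,"z":-12,"yaw":0,"grip":200},{"x":0,"y":0,"z":-14,"yaw":0,"grip":200},{"x":0,"y":0,"z":-15,"yaw":0,"grip":200},{"x":0,"y":0,"z":-15,"yaw":0,"grip":200},{"x":0,"y":0,"z":-15,"yaw":0,"grip":200}]'
```

```text
clock: 12.8
tcp_pos: [0.5424, 0.3215, 0.0249]
ee_rot: [[0.928, 0.374, 0.0], [0.374, -0.928, 0.0], [0.0, -0.0, -1.0]]
force: [-0.5, -1.0, -3.6]
finger_gap: 0.553
```

The load is starting to transfer (force down to 3.6 N), so the can is on the floor. I'll release with a partial opening, then rise.

```bash
python3 -m creep '[{"x":0,"y":0,"z":0,"yaw":0,"grip":50},{"x":0,"y":0,"z":0,"yaw":0,"grip":50},{"x":0,"y":0,"z":0,"yaw":0,"grip":50},{"x":0,"y":0,"z":0,"yaw":0,"grip":50},{"x":0,"y":0,"z":0,"yaw":0,"grip":50},{"x":0,"y":0,"z":0,"yaw":0,"grip":50},{"x":0,"y":0,"z":0,"yaw":0,"grip":50}]'
python3 -m creep '[{"x":0,"y":0,"z":20,"yaw":0,"grip":50},{"x":0,"y":0,"z":50,"yaw":0,"grip":50},{"x":0,"y":0,"z":90,"yaw":0,"grip":50},{"x":0,"y":0,"z":130,"yaw":0,"grip":50},{"x":0,"y":0,"z":165,"yaw":0,"grip":50},{"x":-40,"y":0,"z":165,"yaw":0,"grip":50},{"x":-80,"y":0,"z":165,"yaw":0,"grip":50},{"x":-100,"y":0,"z":165,"yaw":0,"grip":50},{"x":-100,"y":0,"z":165,"yaw":0,"grip":50},{"x":-100,"y":0,"z":165,"yaw":0,"grip":50}]'
python3 - <<'E'
from h import *
for n in('scene','side'):
    snap(n,n+'9'); d=ld(n+'9')
    uu,vv=np.meshgrid(np.arange(640),np.arange(480)); P=depthpts(d,np.c_[uu.ravel(),vv.ravel()]).reshape(480,640,3)
    hsv=cv2.cvtColor(d['img'],cv2.COLOR_RGB2HSV)
    for z0 in(.064,.069):
        m=(d['z']>0)&(abs(P[...,2]-z0)<.005)&(hsv[...,1]<60)&(hsv[...,2]>90)&(P[...,0]<.7)
        k,l,st,c=cv2.connectedComponentsWithStats(m.astype(np.uint8))
        for i in range(1,k):
            if st[i,4]>200: q=P[l==i];print(n,z0,st[i,:4],(np.median(q,0)*1000).round(1),((np.array([544,321])-q[:,:2].mean(0)*1000)).round() )
print(r.observe()['force'])
E
```

```text
clock: 13.5
tcp_pos: [0.5422, 0.3214, 0.0246]
ee_rot: [[0.928, 0.374, -0.0], [0.374, -0.928, -0.0], [-0.0, 0.0, -1.0]]
force: [-0.5, -0.1, 0.3]
finger_gap: 0.805
clock: 14.5
tcp_pos: [0.4427, 0.3215, 0.1899]
ee_rot: [[0.927, 0.374, 0.001], [0.374, -0.927, 0.0], [0.001, 0.0, -1.0]]
force: [-0.3, 0.3, 0.4]
finger_gap: 0.805
scene 0.064 [332  66  57  23] [62.3  6.1 64.2] [487. 315.]
scene 0.064 [198 190  26  21] [ 492.7 -224.9   64.2] [ 51. 546.]
scene 0.064 [327 195  26  22] [453.5  31.6  65.5] [ 91. 289.]
scene 0.064 [271 282  19  16] [669.6 -34.6  65.8] [-125.  356.]
scene 0.069 [332  66  58  21] [60.3  5.8 68.9] [488. 316.]
scene 0.069 [198 190  26  19] [ 492.5 -227.    65.4] [ 52. 547.]
scene 0.069 [327 195  26  20] [451.9  31.3  65.9] [ 93. 290.]
scene 0.069 [471 255  29  26] [546.1 320.3  70.4] [-1.  1.]
scene 0.069 [271 282  19  16] [669.2 -34.3  66.1] [-125.  356.]
side 0.064 [242 228  27  23] [447.2  28.6  65.2] [ 97. 292.]
side 0.064 [325 319  31  28] [ 486.1 -229.4   65. ] [ 58. 550.]
side 0.064 [  0 328  69  63] [ 22.4 -60.4  64.1] [525. 374.]
side 0.064 [369 371  22  20] [ 496.1 -335.1   65.3] [ 48. 656.]
side 0.069 [229 130  21  17] [539.1 316.2  70.1] [5. 4.]
side 0.069 [242 228  27  21] [447.3  30.1  65.9] [ 97. 291.]
side 0.069 [325 319  31  26] [ 486.7 -227.2   65.5] [ 57. 549.]
side 0.069 [  7 323  61  66] [ 24.3 -61.9  68.8] [523. 373.]
side 0.069 [369 371  22  20] [ 496.  -334.7   65.6] [ 48. 656.]
[ 0.74421455 -0.02392266 -0.04858442]
```

View pics/scene9.png

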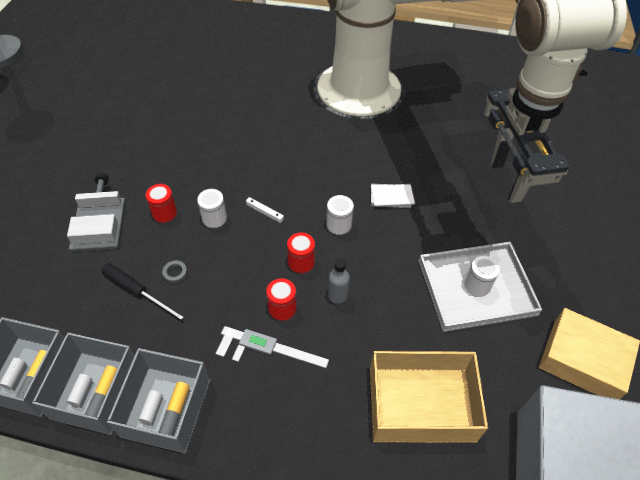

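View pics/side9.png

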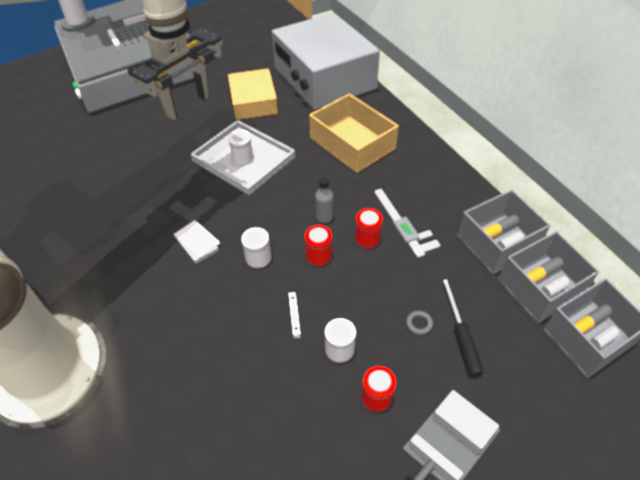

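Both views show the full can upright near the tray centre, at scene (483,275) and side (241,148), with its lid at 70 mm. The two light cans stand where they began, at scene (212,208) and (340,214), and the gripper is clear. I'll hand it in.

```bash
python3 -c "from plant import r; print(r.close_job())"
```

```text
the job is handed in; nothing more can be done
None
```

The full canister is standing upright in the steel tray, and I handed the job in at about 14.6 s of the 58 s allowed. No verdict is reported.

- **Finding it:** I lifted two canisters. The one at (449, 32) mm weighed about 1.8 N, so I put it back. The one at (610, -133) mm weighed about 6.3 N, so I carried it to the tray. The third canister was never touched.
- **Full canister:** The last pictures show it about 5 mm or less from the tray's centre, with its lid at 70 mm. That matches 64 mm of canister on a 5 mm floor.
- **Light canisters:** Both stand upright and show no visible shift from where they began (about 1 mm).
- **Gripper:** It is open, clear of everything, and reads close to zero force.

No check failed. The two fixed cameras differed by 4–7 mm on positions, because each sees some of the near side wall. I averaged them for the first moves. Wrist-camera readings then fixed the two grasps, and the tray position came from its rim in the fixed cameras' depth images.

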